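# Load a drive sled into the test bay under its drop catch

## Robot

A 6-joint arm with a two-finger parallel gripper is mounted at the origin on the work surface. World frame = base frame: x ahead of the robot, y to its left, z up, the work surface at z = 0. Lengths are in mm, angles in rad, forces in N, time in s.
With the tool pointing down it reaches from about 275 to 1000 mm from the base axis. Payload 8.4 kg.
Tool frame: the origin (TCP) lies between the finger pads; the fingertips stand 17 mm ahead of it and the grasp point (between the pads) lies 2 mm behind it (r.tcp_to_tips is the distance from the TCP to the fingertips, in mm); z points along the fingers, y is the line along which they close (so a half turn about z gives the same grasp; the last joint's range is limited). The gripper opens to 85 mm and grips with 20 to 120 N. Pads are 22 mm wide; open, the fingers measure 114 mm over their backs; the gripper's body (76 mm by 85 mm) begins 54 mm behind the grasp point. The pads swing forward as they close: fully open they stand 13 mm farther back than shut.
Start: joints at [1.212, 0.353, 1.633, -0, 1.155, -0.002], TCP at [218.297, 585.64, 248.281] pointing down, gripper open.
Joint ranges: [-2.63, 2.63], [-0.92, 2.1], [0.06, 2.66], [-1.3, 4.44], [0, 2.69], [-3.02, 3.02]. Speed limits (rad/s): [2.22, 2.22, 2.79, 3.14, 3.14, 3.14].

## Interface

Orientations are given as [roll, pitch, yaw] about the fixed x, y, z axes, in that order (R = Rz(yaw) Ry(pitch) Rx(roll)).
In Python, from rig import r gives the robot as it stands. The module is installed in compiled form; this text tells all that it offers.
- The arm moves only by the tool apply_moves, never from a script. Its argument "series" is text: rows parted by semicolons, each of 7 numbers parted by spaces: the shift along the tool's x, y, z in cm, then the turn, a rotation vector about the tool's x, y, z in rad, then the gripper's target within -1 to 1 (shut at 1, half-way at 0, fully open at -1). In form: tx ty tz rx ry rz fingers; .... A call has exactly 10 rows; each row shifts and turns the commanded pose from where the row before left it, along the tool's axes as they then stand; what a row does not reach is not made up. A row lasts 1/12 s, in which the tool goes at most 41.7 mm and 7.16 degrees, less where a joint would pass 70% of its speed; a pose out of reach is approached as far as the arm can. A call with a gripper value outside its range is refused whole. The fingers move at their own pace and stop on an object; "squeeze" is the grip in N (left out, the last holds). Time passes only in rows, so rows that do not move let the fingers close, or fill a call up. It gives the time, the measured TCP pose, the force and the opening at its end, in the units of the state.
- r.sense(): the state, without advancing time (a new reading comes with each control period).
- r.grab_frame(name): name is "scene" or "top" or "wrist"; returns the picture (400x640x3 uint8, blue, green, red); there is no depth.
- r.camera_info(name): a dict with "K" (3x3 intrinsics, pixels), "distortion" ([k1, k2, p1, p2, k3] as OpenCV has them; the pictures are not rectified), "extrinsics" (4x4, takes a point from camera to world coordinates). Camera axes: x right, y down, z forward; pixel columns grow to the right and rows downward; lengths in mm; the calibration is good to about 2 mm. A picture is of the moment at which its call begins: read the wrist's pose just before it. camera_info takes no time and is no camera call; for the wrist camera it gives the pose at the moment of the call.
- r.sign_off(): hands the job in, once; it reports no verdict.
The state is a dict: "clock": time; "qpos": joint angles; "qvel": joint speeds; "joint_efforts": joint torques, N m; "eef_pos": TCP position; "tcp_rot": TCP orientation; "contact_force": force on the tool from outside, world axes, zero at the start; "wrist_torque": the same for the moment, N m; "opening": opening from 0.0 (shut) to 1.0 (fully open).
Only numpy, scipy, OpenCV 4.12 (cv2) and the standard library are available. Lean on these libraries where they do the work, as an engineer would, in place of code of your own. Each camera call takes 0.05 s, during which the arm holds its last target. There are 200 camera calls.

## Task

Lay the drive sled flat in the open mouth of the test bay, short of the catch, then slide it in along the floor, letting its own front edge lift the steel drop catch, until it is pressed against the spring plate and the catch has dropped fully behind its tail; leave it there, lying flat and held by the catch. Push gently: feel for the spring and do not ram the plate onto its hard stop, keep the robot off the catch, and leave the other things on the bench where they are.

Things in the scene. Friction and masses are not known exactly. Their poses are not given: they have to be found in the camera images.
- sled_grip (a point): Drive sled, loose, 130-250 g: slab 104 (x) x 74 (y) x 22 mm, black with aluminium top; upright grip tab on top, 12 (x) x 38 (y) mm, 22 to 58 mm above the underside; pinch it from above, closing along x. Point: tab centre, 40 mm above the underside, mid-length, 11 mm to -y of the slab's centre line (the catch rides on the free +y strip). +x = front edge with brass contacts. Starts flat on bench.
- tray: Test bay, fixed: grey metal tray 310 (x) x 112 (y) mm. Origin on the bench under its centre; x points inwards from the open mouth (x = -155, near the robot) to the spring plate; z up. Floor 6, rails 18 mm above the bench. Width between rails: 96 mm from the mouth to x = -55, narrowing to 77 mm at x = -25 and on to the end. The sled goes in along +x, its own x along the tray's.
- tray_mouth (a point): Point on the tray floor, on its centre line at tray x = -118 mm: a sled laid with its slab's centre here (tail 15 mm out of the mouth) is short of the catch, nothing overhead. From here the sled's middle travels about 170 mm (give or take 15) to be home.
- tray_home (a point): Point on the tray floor, on its centre line at tray x = 52 mm: NOMINAL place of the slab's centre when home. Catch and spring plate sit on a grey end unit (rear block, bar along the +y side, bracket) clamped up to 15 mm further in or out along x; that shift is not measured: feel for the spring and watch the catch.
- tray_plate (a point): Point 18 mm above the bench where the front face of the black spring plate is NOMINALLY (tray x = 101.5 mm; shifts with the end unit). It yields 8 mm: 4 N at first touch, +1.1 N per mm, 13 N at its hard stop; over 20 N is ramming. The catch has fallen when it is pressed in about 3 to 4 mm (8 N); let go, it pushes the sled back 1 to 2 mm against the catch. Sled friction adds 1 to 4 N.
- catch (a joint): Steel drop catch (100 g), rad: 0 = down, grows as lifted. Nominal (shifts with end unit): pivot outside the +y rail at tray x = -54, 28 mm up; crossbar at x = -40, 37 mm up; ramp 16 mm wide down to a tip at x = -4, 13 mm up. Over the sled it covers only tray y = 20 to 36 mm. The sled's front meets the ramp at about x = -31, lifts it to 0.29 rad (1 to 2 N); it drops when the tail has passed.
- bare_drive_mid (a point): Bystander: a bare aluminium drive 100 x 70 x 9.5 mm lying flat, without tab; point at its centre. Its place and the sled's may be swapped.
- cup_mid (a point): Bystander: paper cup, 76 mm across the rim, 88 mm high, standing; point half-way up.
- memory_stick_mid (a point): Bystander: green memory stick 133 x 31 x 4 mm lying flat; point at its centre.
- screwdriver_grip (a point): Bystander: screwdriver 190 mm long lying on the bench; point in its handle.
Not all that is in view belongs to the job. Leave any blue look-alike of the part that bears sled_grip alone.

How it is judged (in metres and radians):
On the way, in this order (a step that is already met when the one before it is completed fails the run):
1. the sled lies flat in the bay's mouth, short of the catch, pointing inwards, with the catch still down (height (world z) of sled_grip below 0.051 m and angle between sled_grip's own z axis and vertical below 0.08 rad and angle between the x axis of sled_grip and the x axis of tray, either way round below 0.12 rad and x of sled_grip in the frame of tray between -0.165 and -0.06 m and y of sled_grip in the frame of tray between -0.027 and 0.005 m and value of joint catch below 0.05 rad), for 0.1 s.
2. the sled, flat on the floor and partly in, holds the catch up on its top (height (world z) of sled_grip below 0.051 m and angle between sled_grip's own z axis and vertical below 0.08 rad and angle between the x axis of sled_grip and the x axis of tray, either way round below 0.12 rad and value of joint catch above 0.2 rad and x of sled_grip in the frame of tray between -0.095 and 0.07 m), for 0.2 s.
At the end, for the whole second after the job is handed in: Sled let go and at rest (under 10 mm/s), flat on the bay floor and in line with it (0.06 rad each), tab centre at tray x 30 to 85, y -17 to -5 mm, 42 to 50 mm above the bench, between the spring plate and the catch, which has fallen fully behind its tail (under 0.08 rad) (value of joint catch below 0.08 rad and x of sled_grip in the frame of tray between 0.03 and 0.085 m and y of sled_grip in the frame of tray between -0.017 and -0.005 m and height (world z) of sled_grip between 0.042 and 0.05 m and angle between sled_grip's own z axis and vertical below 0.06 rad and angle between the x axis of sled_grip and the x axis of tray, either way round below 0.06 rad and linear speed of sled below 0.01 m/s); the robot touches nothing.
It fails at once if the sled is rammed into the spring plate with more than 20 N (contact force between sled and plate above 20 N).
It fails at once if the robot touches the catch (more than 0.5 N) (contact force between any of the arm, the fingers and catch above 0.5 N).
It fails at once if a bystander is moved more than 20 mm (distance of any of bare_drive_mid, cup_mid, memory_stick_mid, screwdriver_grip from where it was at the start of the episode above 0.02 m).
It also fails if it takes over 61 s, if anything falls off the work surface, if the arm or the gripper's body presses on something with over 40 N, if the wrist force passes 120 N, or if a joint passes its speed limit or range.

## Working session

There is one attempt and no reset: what is moved stays moved. The work goes in short steps, Python scripts to look and compute and a tool call to move; the robot and the scene stay as the last step left them, time stands still between calls to the robot, and variables do not carry over. Pictures are saved under pics/ and viewed, on a budget of 10 in all, crops included, one or two more only if the job needs it, and the job is handed in when it is done.

Besides the shell and the picture viewer there is one more tool, called after "Emit:" by a JSON object that holds its "name" and its "arguments", one argument or row to a line. apply_moves: Moves the arm, as the interface text tells. Its arguments: {"type":"object","properties":{"series":{"type":"string"},"squeeze":{"type":"number"}},"required":["series"]}

```bash
mkdir -p pics; cat > h.py <<'E'
import numpy as np, cv2
from rig import r
def snap(n,f):
    i=r.camera_info(n); im=r.grab_frame(n); cv2.imwrite('pics/'+f,im); return im,i
def ray(i,uv,z):
    K=np.array(i['K'],float);D=np.array(i['distortion'],float);T=np.array(i['extrinsics'],float)
    p=cv2.undistortPoints(np.array(uv,float).reshape(-1,1,2),K,D).reshape(-1,2)
    d=np.c_[p,np.ones(len(p))]@T[:3,:3].T;o=T[:3,3]
    return o+d*((np.atleast_1d(z)-o[2])/d[:,2])[:,None]
def proj(i,P):
    T=np.linalg.inv(np.array(i['extrinsics'],float))
    rv=cv2.Rodrigues(T[:3,:3])[0]
    return cv2.projectPoints(np.array(P,float).reshape(-1,1,3),rv,T[:3,3],np.array(i['K'],float),np.array(i['distortion'],float))[0].reshape(-1,2)
E
python3 - <<'E'
from h import *
for n in('top','scene'):
    im,i=snap(n,n+'0.png'); print(n,np.round(i['K'],1).tolist(),np.round(i['extrinsics'],3).tolist(),i['distortion'])
print(r.sense())
E
```

```text
top [[418.1, 0.0, 317.7], [0.0, 418.1, 199.1], [0.0, 0.0, 1.0]] [[-0.023, -0.987, 0.156, 361.38], [-1.0, 0.024, 0.004, 39.382], [-0.007, -0.156, -0.988, 1149.419], [0.0, 0.0, 0.0, 1.0]] [-0.10223547  0.          0.          0.          0.        ]
scene [[437.9, 0.0, 319.2], [0.0, 437.9, 189.0], [0.0, 0.0, 1.0]] [[0.02, 0.825, -0.565, 1133.593], [1.0, -0.023, 0.002, 16.417], [-0.012, -0.565, -0.825, 977.644], [0.0, 0.0, 0.0, 1.0]] [-0.08411942  0.          0.          0.          0.        ]
{'clock': 0.1, 'qpos': array([ 1.21157768e+00,  3.53575550e-01,  1.63404440e+00,  1.14753157e-05,
        1.15520073e+00, -2.38153165e-03]), 'qvel': array([ 0.00125615, -0.00141602, -0.00417732, -0.00201537, -0.00044027,
       -0.00070262]), 'joint_efforts': array([ 3.42214280e-04, -6.06362915e+01, -3.42820394e+01,  1.21983485e-04,
        3.96276257e-03, -2.82705486e-05]), 'eef_pos': array([218.1664761 , 585.26212037, 247.6454015 ]), 'tcp_rot': array([-3.14036466e+00, -1.34173353e-05,  2.78475089e+00]), 'contact_force': array([0.21668353, 0.42654265, 0.07035324]), 'wrist_torque': array([0.00384775, 0.00086334, 0.00324828]), 'opening': 1.001266637988339}
```

View pics/top0.png

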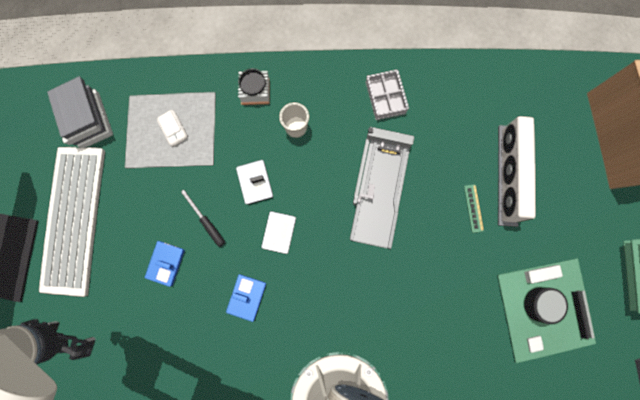

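View pics/scene0.png

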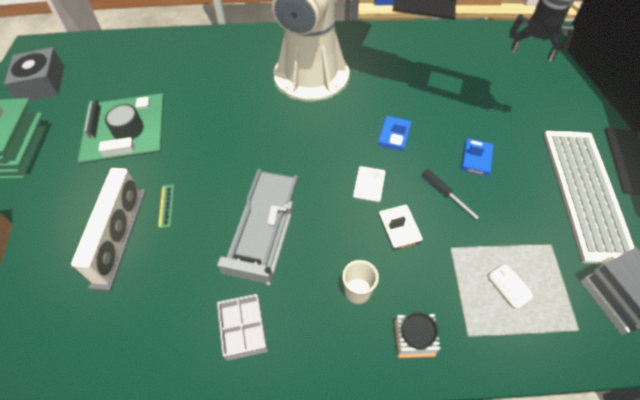

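Seen in the top view: the tray runs from its mouth at about (372,240) to its end unit at about (390,140). Things that could be taken for the sled:
- (255,182): aluminium with a dark tab. I choose this one.
- (279,232): bare drive without a tab.
- (164,264) and (246,298): blue look-alikes, to be left alone.

The cup is at (294,120) and the screwdriver at (210,225). Next is a close crop to check.

```bash
python3 - <<'E'
import cv2, numpy as np
a=cv2.imread('pics/top0.png'); b=cv2.imread('pics/scene0.png')
f=lambda im,x,y,w,h,s:cv2.resize(im[y:y+h,x:x+w],None,fx=s,fy=s,interpolation=cv2.INTER_CUBIC)
t=f(a,340,120,85,135,4.4)   # 374x594
s1=f(a,230,150,50,60,4.9)  # 245x294
s2=f(b,372,195,60,60,4.9)  # 294x294
o=np.zeros((594,374+294,3),np.uint8); o[:t.shape[0],:t.shape[1]]=t; o[:s1.shape[0],374:374+s1.shape[1]]=s1; o[300:300+294,374:668]=s2
cv2.imwrite('pics/crop1.png',o)
E
```

```text
(no output)
```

View pics/crop1.png

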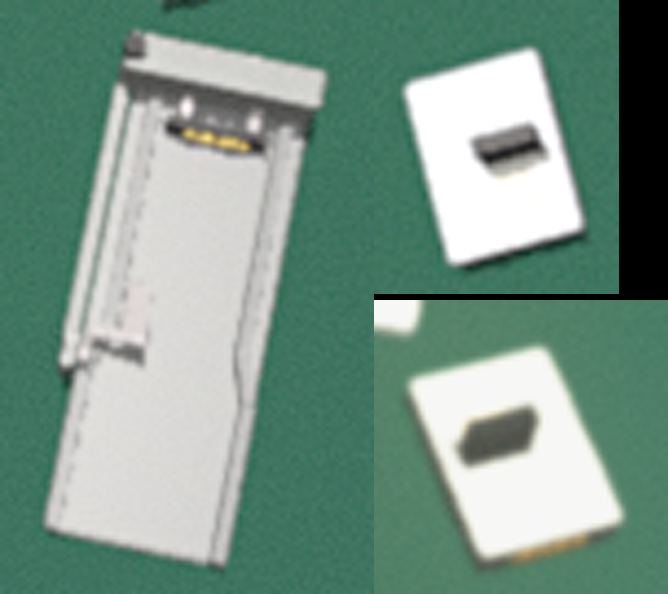

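The crop confirms the sled: aluminium top, black slab, dark tab offset towards -y, and brass front edge facing away from the robot. The tray's catch ramp is at about (367,198). Now I'll measure these.

```bash
python3 - <<'E'
from h import *
i=r.camera_info('top')
S=np.array([(406,84),(537,48),(583,234),(450,266)],float); S=(S-[374,0])/4.9+[230,150]-.4
P=ray(i,S,22); print('sled',P.round(1)); c=P.mean(0);print(c, 'len',np.linalg.norm(P[0]-P[3]),np.linalg.norm(P[1]-P[2]),np.linalg.norm(P[0]-P[1]))
dx=(P[0]+P[1]-P[2]-P[3])/2; y=np.arctan2(dx[1],dx[0]); print('yaw',y)
print('tab(xy)',c[:2]+11*np.array([np.sin(y),-np.cos(y)]))
tb=np.array([(472,133),(537,124),(543,143),(482,152)],float).mean(0); print('tab top',ray(i,(tb-[374,0])/4.9+[230,150]-.4,58))
T=np.array([(46,528),(222,566),(238,400),(302,138),(85,370)],float)/4.4+[340,120]-.4
Q=ray(i,T,18); print('tray',Q.round(1)); print(np.linalg.norm(Q[0]-Q[1]))
print('yaws',[np.arctan2(*(b-a)[1::-1]) for a,b in((Q[1],Q[3]),(Q[0],Q[4]))], np.arctan2(*(Q[1]-Q[0])[1::-1])+np.pi/2)
for n,z in(('cup',(294,120)),('bare',(279,232)),('drv',(222,243))): print(n,ray(i,z,5).round())
w=r.camera_info('wrist');print(np.round(w['K'],1).tolist(),np.round(w['extrinsics'],3).tolist(),r.sense()['eef_pos'],r.tcp_to_tips)
E
```

```text
sled [[636.2 268.3  22. ]
 [655.1 193.5  22. ]
 [547.4 167.9  22. ]
 [531.2 242.6  22. ]]
[592.46013604 218.04736235  22.        ] len 108.11632290233416 110.6678185697865 77.09506050420289
yaw 0.23695737177625992
tab(xy) [595.04234325 207.35473845]
tab top [[595.57560257 204.25618267  58.        ]]
tray [[ 427.3  -41.2   18. ]
 [ 401.2 -148.5   18. ]
 [ 503.6 -163.4   18. ]
 [ 670.6 -213.3   18. ]
 [ 524.7  -68.8   18. ]]
110.40919474714441
yaws [np.float64(-0.23629909504608612), np.float64(-0.276499816400163)] -0.23868687414829792
cup [[774. 106.   5.]]
bare [[453. 152.   5.]]
drv [[427. 309.   5.]]
[[279.5, 0.0, 320.7], [0.0, 279.5, 199.3], [0.0, 0.0, 1.0]] [[0.349, 0.886, 0.307, 138.756], [0.937, -0.329, -0.115, 614.471], [-0.001, 0.328, -0.945, 374.107], [0.0, 0.0, 0.0, 1.0]] [218.1664761  585.26212037 247.6454015 ] 17.0
```

Emit:
{"name": "apply_moves", "arguments": {
  "series": "0 0 0 0 0 0.098 -1;0 0 0 0 0 0.098 -1;0 0 0 0 0 0.098 -1;0 0 0 0 0 0.098 -1;0 0 0 0 0 0.098 -1;0 0 0 0 0 0.098 -1;0 0 0 0 0 0.098 -1;0 0 0 0 0 0.098 -1;0 0 0 0 0 0.098 -1;0 0 0 0 0 0.098 -1",
  "squeeze": 30
}}

```text
clock: 0.93
eef_pos: [218.2, 585.4, 247.8]
tcp_rot: [-3.141, 0.001, 1.8]
contact_force: [-0.5, -0.1, -0.3]
opening: 0.997
```

Emit:
{"name": "apply_moves", "arguments": {
  "series": "-3.3 2 0 0 0 0 -1;-3.3 2 0 0 0 0 -1;-3.3 2 0 0 0 0 -1;-3.3 2 0 0 0 0 -1;-3.3 2 0 0 0 0 -1;-3.3 2 0 0 0 0 -1;-3.3 2 0 0 0 0 -1;-3.3 2 0 0 0 0 -1;-3.3 2 0 0 0 0 -1;-3.3 2 0 0 0 0 -1"
}}

```text
clock: 1.77
eef_pos: [490.2, 309.3, 248.1]
tcp_rot: [-3.141, 0.0, 1.805]
contact_force: [0.1, -0.2, -0.2]
opening: 1.002
```

Emit:
{"name": "apply_moves", "arguments": {
  "series": "-3.2 2 1.2 0 0 0 -1;-3.2 2 1.2 0 0 0 -1;-3.2 2 1.2 0 0 0 -1;-3 1.9 1.2 0 0 0 -1;0 0 0 0 0 0 -1;0 0 0 0 0 0 -1;0 0 0 0 0 0 -1;0 0 0 0 0 0 -1;0 0 0 0 0 0 -1;0 0 0 0 0 0 -1"
}}

```text
clock: 2.6
eef_pos: [595.0, 207.8, 200.9]
tcp_rot: [3.141, -0.0, 1.806]
contact_force: [-0.5, -0.1, -0.0]
opening: 0.996
```

```bash
python3 - <<'E'
from h import *
print(r.sense())
im,i=snap('wrist','w1.png'); np.save('w1.npy',i['extrinsics'])
E
```

```text
{'clock': 2.6, 'qpos': array([3.33531270e-01, 4.06886500e-01, 1.66597273e+00, 8.84296950e-05,
       1.06800974e+00, 9.80236215e-02]), 'qvel': array([-0.00327216, -0.00037724, -0.00096424, -0.00078893, -0.00119497,
        0.00015687]), 'joint_efforts': array([-2.17421581e-01, -6.22254467e+01, -3.23120141e+01, -6.63198487e-03,
        5.84692098e-04,  4.69256483e-03]), 'eef_pos': array([594.98060243, 207.76023434, 200.86393275]), 'tcp_rot': array([ 3.14088003e+00, -1.47969185e-04,  1.80626144e+00]), 'contact_force': array([-0.50286945, -0.05478007, -0.0292223 ]), 'wrist_torque': array([-0.01000287,  0.03192329,  0.03010153]), 'opening': 0.9964160882341401}
```

View pics/w1.png

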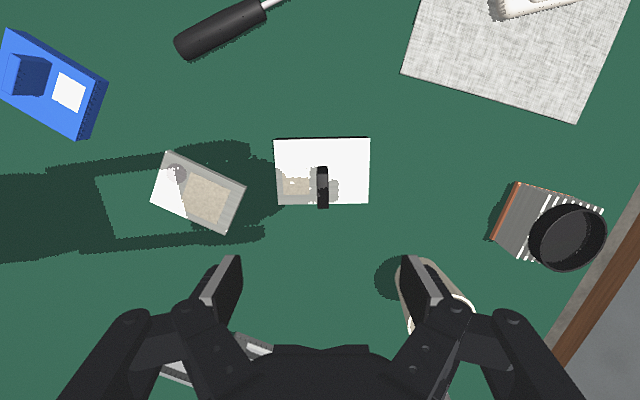

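The wrist view shows the sled with top-face corners at about (274,138), (369,137), (369,204) and (276,206). Its tab is at about x 316–328, y 166–208.

```bash
python3 - <<'E'
from h import *
i=r.camera_info('wrist')
im=cv2.imread('pics/w1.png'); m=(im.min(2)>200).astype(np.uint8); n,l,s,_=cv2.connectedComponentsWithStats(m); k=l[150,300]; print(s[k])
pts=cv2.findNonZero((l==k).astype(np.uint8)); ap=cv2.boxPoints(cv2.minAreaRect(pts)); print(ap)
for C in (np.array([(274,138),(369.5,137),(369.5,204),(276,206)]),):
    P=ray(i,C,22); print(P.round(1),P.mean(0)); print([np.linalg.norm(P[a]-P[(a+1)%4]).round(1) for a in range(4)], [np.arctan2(*(P[b]-P[a])[1::-1]).round(3) for a,b in((0,1),(3,2))])
sub=im[155:215,300:340].max(2)<60; v,u=np.nonzero(sub); print(u.min()+300,u.max()+300,v.min()+155,v.max()+155)
for e in ((316.5,166.5),(328.5,166.5)): print(ray(i,e,58))
print('tab bottom of far top edge', ray(i,(322,166.5),58))
# predicted tab outline for pose
c=P.mean(0); y=.237; R=np.array([[np.cos(y),-np.sin(y)],[np.sin(y),np.cos(y)]])
for z in(58,22): print(z,proj(i,[[*(c[:2]+R@[a,b-11]),z] for a,b in((-6,19),(6,19),(6,-19),(-6,-19))]).round(1).tolist())
E
```

```text
[ 273  138   97   66 4235]
[[273. 138.]
 [369. 138.]
 [369. 203.]
 [273. 203.]]
[[534.7 242.8  22. ]
 [634.5 267.9  22. ]
 [656.6 194.2  22. ]
 [551.2 166.3  22. ]] [594.27567824 217.79351472  22.        ]
[np.float64(102.9), np.float64(76.9), np.float64(109.0), np.float64(78.2)] [np.float64(0.246), np.float64(0.258)]
317 328 166 208
[[585.10088665 230.81036949  58.        ]]
[[596.54126425 233.55762768  58.        ]]
tab bottom of far top edge [[590.34434373 232.06883153  58.        ]]
58 [[316.4, 173.3], [328.5, 173.3], [328.3, 209.1], [316.6, 209.2]]
22 [[316.8, 165.5], [327.6, 165.5], [327.4, 197.9], [317.0, 197.9]]
```

The sled model reprojects onto the image to within a pixel, giving the tab at (597,207). Now I'll descend and close.

Emit:
{"name": "apply_moves", "arguments": {
  "series": "-0.1 0.17 1.8 0 0 0 -1;0 0 1.8 0 0 0 -1;0 0 1.8 0 0 0 -1;0 0 1.8 0 0 0 -1;0 0 1.8 0 0 0 -1;0 0 1.8 0 0 0 -1;0 0 1.8 0 0 0 -1;0 0 1.4 0 0 0 -1;0 0 1 0 0 0 -1;0 0 0.2 0 0 0 -1"
}}

```text
clock: 3.48
eef_pos: [596.3, 206.1, 46.6]
tcp_rot: [-3.139, 0.0, 1.805]
contact_force: [-0.5, -0.9, 0.5]
opening: 1.002
```

Emit:
{"name": "apply_moves", "arguments": {
  "series": "0 0 0 0 0 0 1;0 0 0 0 0 0 1;0 0 0 0 0 0 1;0 0 0 0 0 0 1;0 0 0 0 0 0 1;0 0 0 0 0 0 1;0 0 0 0 0 0 1;0 0 0 0 0 0 1;0 0 0 0 0 0 1;0 0 0 0 0 0 1",
  "squeeze": 40
}}

```text
clock: 4.32
eef_pos: [597.7, 206.3, 48.9]
tcp_rot: [3.141, -0.0, 1.805]
contact_force: [-1.4, -0.8, 6.2]
opening: 0.128
```

Emit:
{"name": "apply_moves", "arguments": {
  "series": "0 0 -1.5 0 0 0 1;0 0 -1.5 0 0 0 1;0 0 -1.5 0 0 0.06 1;0 0 -1.5 0 0 0.06 1;0 0 -1.5 0 0 0.06 1;0 0 -1.5 0 0 0.06 1;0 0 -1.5 0 0 0.06 1;0 0 -1.5 0 0 0.06 1;0 0 -1.5 0 0 0.06 1;0 0 -1.5 0 0 0.06 1"
}}

```text
clock: 5.15
eef_pos: [596.9, 206.0, 198.7]
tcp_rot: [-3.141, 0.0, 1.322]
contact_force: [0.4, 0.9, -1.6]
opening: 0.131
```

Emit:
{"name": "apply_moves", "arguments": {
  "series": "-3.5 -0.12 0 0 0 0 1;-3.5 -0.12 0 0 0 0 1;-3.5 -0.12 0 0 0 0 1;-3.5 -0.12 0 0 0 0 1;-3.5 -0.12 0 0 0 0 1;-3.5 -0.12 0 0 0 0 1;-3.5 -0.12 0 0 0 0 1;-3.5 -0.12 0 0 0 0 1;-3.5 -0.12 0 0 0 0 1;-3.5 -0.12 0 0 0 0 1"
}}

```text
clock: 5.98
eef_pos: [499.4, -131.8, 198.2]
tcp_rot: [-3.141, -0.0, 1.325]
contact_force: [1.2, -0.2, -1.2]
opening: 0.129
```

Emit:
{"name": "apply_moves", "arguments": {
  "series": "0 0 0 0 0 0 1;0 0 0 0 0 0 1;0 0 0 0 0 0 1;0 0 0 0 0 0 1;0 0 0 0 0 0 1;0 0 0 0 0 0 1;0 0 0 0 0 0 1;0 0 0 0 0 0 1;0 0 0 0 0 0 1;0 0 0 0 0 0 1"
}}

```text
clock: 6.82
eef_pos: [500.5, -130.2, 198.3]
tcp_rot: [3.142, -0.0, 1.325]
contact_force: [0.1, -0.9, -1.3]
opening: 0.132
```

```bash
python3 - <<'E'
from h import *
s=r.sense();print({k:np.round(s[k],4).tolist() for k in('clock','eef_pos','tcp_rot','contact_force','wrist_torque','opening')})
im,i=snap('wrist','w2.png'); print(np.round(i['extrinsics'],4).tolist())
E
```

```text
{'clock': 6.8167, 'eef_pos': [500.497, -130.1667, 198.2705], 'tcp_rot': [3.1416, -0.0, 1.3251], 'contact_force': [0.1393, -0.8628, -1.2543], 'wrist_torque': [-0.0146, 0.004, -0.0625], 'opening': 0.1322}
[[0.9701, -0.2295, -0.0792, 520.7797], [-0.2428, -0.9166, -0.3178, -48.6634], [0.0003, 0.3275, -0.9449, 324.7518], [0.0, 0.0, 0.0, 1.0]]
```

View pics/w2.png

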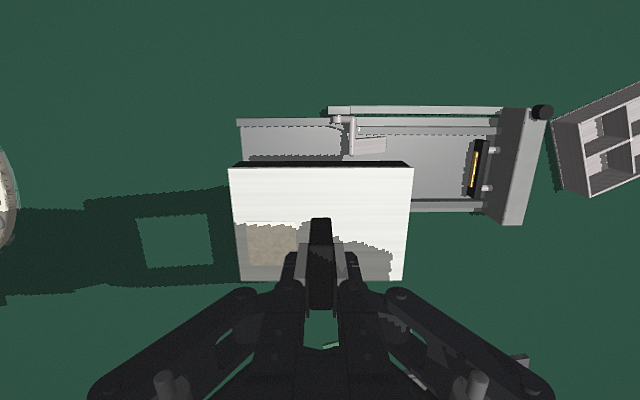

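The sled is held level. The tray's +y rail corner at the mouth is at about (237,119), the catch ramp at about (352–386,145), the plate face at about (468,168), and the -y rail's outer edge at about (485,212).

```bash
python3 - <<'E'
from h import *
i=r.camera_info('wrist')
n=['mouth +y outer','+y outer far(500,127?)','-y outer','-y inner']
Q=ray(i,[(237,119.5),(318,118.5),(484,212),(484,201),(414,211),(238,127)],18)
print('tray raw',Q.round(1))
c0=np.array([414.2,-94.9])
y=-.24
for y in(-.236,-.243):
  ux=np.array([np.cos(y),np.sin(y)]);uy=np.array([-np.sin(y),np.cos(y)])
  print(y,[( round((q[:2]-c0)@ux,1),round((q[:2]-c0)@uy,1)) for q in Q])
  pl=ray(i,(469,168),18)[0]; tip=ray(i,[(386,138),(386,151)],13); cb=ray(i,(352,125),37)[0]
  print('plate,tip,crossbar tray-x',[round((p[:2]-c0)@ux-155,1) for p in(pl,*tip,cb)],[round((p[:2]-c0)@uy,1) for p in(pl,*tip,cb)])
S=ray(i,[(229,168),(413,167.5),(402,281),(238,281)],171.4); print(S.round(1),S.mean(0).round(1),[np.arctan2(*(b-a)[1::-1]).round(3) for a,b in((S[0],S[1]),(S[3],S[2]))])
print([np.linalg.norm(S[a]-S[(a+1)%4]).round(1) for a in range(4)])
E
python3 - <<'E'
import cv2,numpy as np
im=cv2.imread('pics/w2.png')[95:235,220:560]; cv2.imwrite('pics/w2c.png',cv2.resize(im,None,fx=2.35,fy=2.35,interpolation=cv2.INTER_CUBIC))
E
```

```text
tray raw [[ 430.5  -43.    18. ]
 [ 514.3  -63.3   18. ]
 [ 681.2 -215.1   18. ]
 [ 681.9 -200.9   18. ]
 [ 598.8 -193.    18. ]
 [ 429.   -50.7   18. ]]
-0.236 [(np.float64(3.7), np.float64(54.2)), (np.float64(89.9), np.float64(54.1)), (np.float64(287.7), np.float64(-54.5)), (np.float64(285.1), np.float64(-40.5)), (np.float64(202.4), np.float64(-52.2)), (np.float64(4.0), np.float64(46.4))]
plate,tip,crossbar tray-x [np.float64(105.3), np.float64(9.6), np.float64(10.5), np.float64(-30.9)] [np.float64(-0.6), np.float64(32.6), np.float64(18.2), np.float64(48.5)]
-0.243 [(np.float64(3.3), np.float64(54.3)), (np.float64(89.6), np.float64(54.7)), (np.float64(288.1), np.float64(-52.5)), (np.float64(285.4), np.float64(-38.5)), (np.float64(202.7), np.float64(-50.8)), (np.float64(3.7), np.float64(46.5))]
plate,tip,crossbar tray-x [np.float64(105.3), np.float64(9.3), np.float64(10.3), np.float64(-31.3)] [np.float64(1.3), np.float64(33.7), np.float64(19.4), np.float64(49.4)]
[[ 462.5  -69.7  171.4]
 [ 562.8  -94.6  171.4]
 [ 545.6 -167.9  171.4]
 [ 442.  -141.9  171.4]] [ 503.2 -118.5  171.4] [np.float64(-0.243), np.float64(-0.246)]
[np.float64(103.4), np.float64(75.3), np.float64(106.9), np.float64(75.0)]
```

View pics/w2c.png

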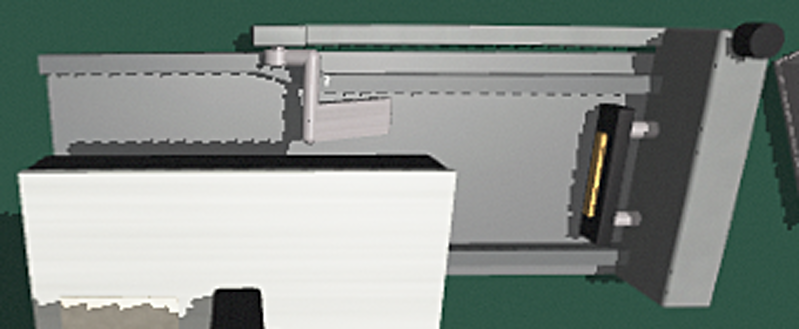

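```bash
python3 - <<'E'
from h import *
from scipy.optimize import least_squares
w=r.camera_info('wrist')
f=lambda a:np.array(a,float)/2.35+[220,95]-.3
A=ray(w,f([(39,56),(150,54.5),(250,53.5),(640,52)]),18)[:,:2]
B=ray(w,f([(460,275),(540,275),(610,275)]),18)[:,:2]
print(A.round(1),B.round(1))
def res(p,ext=1):
    x,y,t=p; ux=np.array([np.cos(t),np.sin(t)]);uy=np.array([-np.sin(t),np.cos(t)]); o=np.array([x,y])
    return np.r_[(A-o)@uy-56,(B-o)@uy+56,((A[0]-o)@ux+155)]
s=least_squares(res,[565,-132,-.24]);print(s.x,s.fun.round(1))
t=s.x[2];ux=np.array([np.cos(t),np.sin(t)]);uy=np.array([-np.sin(t),np.cos(t)])
for p in(-118,): print('mouth grip',s.x[:2]+p*ux-11*uy)
L=lambda uv,z:[((q[:2]-s.x[:2])@ux).round(1) for q in ray(w,f(uv),z)]+[((q[:2]-s.x[:2])@uy).round(1) for q in ray(w,f(uv),z)]
print('tip',L([(389,98),(389,136)],13),'crossbar',L([(311,143)],37),'plate',L([(580,240),(600,104)],18))
E
```

```text
[[ 430.1  -41.9]
 [ 479.1  -53.8]
 [ 522.9  -64.4]
 [ 696.5 -105.6]] [[ 600.3 -194.3]
 [ 640.2 -204.4]
 [ 675.5 -213.3]]
[ 5.68534559e+02 -1.31463672e+02 -2.26252119e-01] [ 0.2 -0.4 -0.9 -2.1  1.9  1.   0.2 -0. ]
mouth grip [ 451.07431456 -115.71277026]
tip [np.float64(5.3), np.float64(6.3), np.float64(33.7), np.float64(15.9)] crossbar [np.float64(-33.5), np.float64(17.5)] plate [np.float64(104.0), np.float64(103.7), np.float64(-36.6), np.float64(30.4)]
```

Emit:
{"name": "apply_moves", "arguments": {
  "series": "0.1 -1.8 0 0 0 0 1;0.1 -1.8 0 0 0 0 1;0.1 -1.8 0 0 0 -0.006 1;0 0 2.2 0 0 0 1;0 0 2.3 0 0 0 1;0 0 2.3 0 0 0 1;0 0 2.3 0 0 0 1;0 0 2.3 0 0 0 1;0 0 1.6 0 0 0 1;0 0 0.6 0 0 0 1"
}}

```text
clock: 7.7
eef_pos: [447.5, -114.0, 60.3]
tcp_rot: [-3.138, -0.0, 1.331]
contact_force: [-0.8, 1.0, -2.0]
opening: 0.133
```

Emit:
{"name": "apply_moves", "arguments": {
  "series": "0 0 0.1 0 0 0 1;0 0 0.1 0 0 0 1;0 0 0.1 0 0 0 1;0 0 0.1 0 0 0 1;0 0 0.1 0 0 0 1;0 0 0 0 0 0 1;0 0 0 0 0 0 1;0 0 0 0 0 0 1;0 0 0 0 0 0 1;0 0 0 0 0 0 1"
}}

```text
clock: 8.53
eef_pos: [448.8, -114.3, 57.4]
tcp_rot: [3.141, 0.0, 1.331]
contact_force: [0.2, 0.1, -1.4]
opening: 0.132
```

```bash
python3 - <<'E'
from h import *
s=r.sense();print({k:np.round(s[k],4).tolist() for k in('clock','eef_pos','tcp_rot','contact_force','wrist_torque','opening')})
a,_=snap('scene','s3.png'); b,_=snap('wrist','w3.png')
c=cv2.resize(a[160:290,200:320],None,fx=3,fy=3,interpolation=cv2.INTER_CUBIC)
o=np.zeros((590,800,3),np.uint8); o[:390,:360]=c; o[:275,360:]=cv2.resize(b,(440,275)); t,_=snap('top','t3.png'); o[280:590,370:670]=cv2.resize(t[110:265,340:490],(300,310))
cv2.imwrite('pics/c3.png',o)
E
```

```text
{'clock': 8.5333, 'eef_pos': [448.83, -114.3229, 57.3768], 'tcp_rot': [3.1415, 0.0, 1.3308], 'contact_force': [0.1748, 0.0975, -1.372], 'wrist_torque': [-0.0625, -0.0181, -0.0475], 'opening': 0.1323}
```

View pics/c3.png

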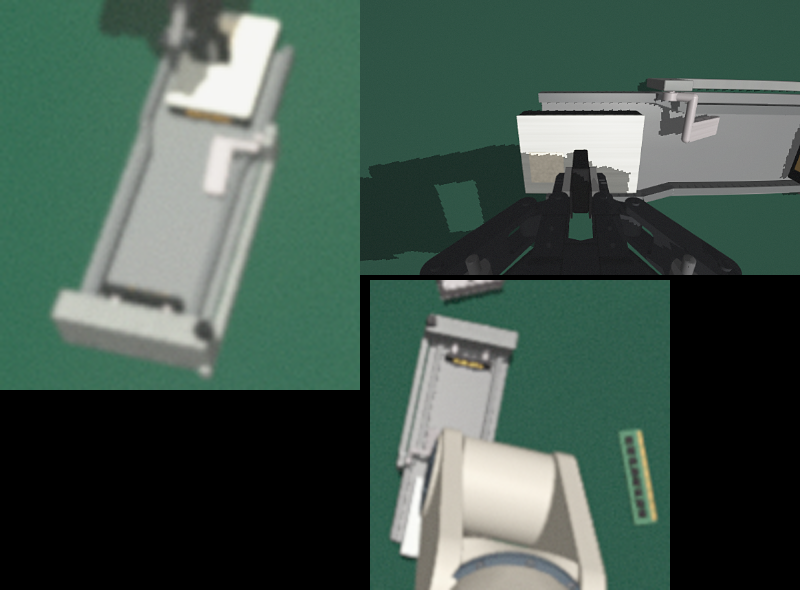

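The sled sits between the rails, with the front edge short of the catch and the catch still down. I'll lower the last few mm and measure the narrow rails from the wrist picture for lateral alignment.

Emit:
{"name": "apply_moves", "arguments": {
  "series": "0 0 0.1 0 0 0 1;0 0 0.1 0 0 0 1;0 0 0.05 0 0 0 1;0 0 0 0 0 0 1;0 0 0 0 0 0 1;0 0 0 0 0 0 1;0 0 0 0 0 0 1;0 0 0 0 0 0 1;0 0 0 0 0 0 1;0 0 0 0 0 0 1"
}}

```text
clock: 9.52
eef_pos: [448.8, -114.3, 54.9]
tcp_rot: [3.142, -0.0, 1.331]
contact_force: [-0.9, 1.3, 4.9]
opening: 0.13
```

```bash
python3 - <<'E'
from h import *
s=r.sense();print({k:np.round(s[k],4).tolist() for k in('clock','eef_pos','tcp_rot','contact_force','wrist_torque','opening')})
im,i=snap('wrist','w4.png')
t=-.239;ux=np.array([np.cos(t),np.sin(t)]);uy=np.array([-np.sin(t),np.cos(t)]);o=581*ux+6.7*uy
for x in(-25,0,30,50):
    print(x,proj(i,[[*(o+x*ux+y*uy),z] for y,z in((56,18),(38.5,18),(38.5,6),(-38.5,6),(-38.5,18),(-56,18))]).round(1).tolist())
g=cv2.cvtColor(im,6)
for c in(480,520,560,600): print(c,'top',g[120:170,c].tolist(),'bot',g[255:300,c].tolist())
# compare: sled edges expected
ty=s['tcp_rot'][2]-np.pi/2; sx=np.array([np.cos(ty),np.sin(ty)]);sy=np.array([-sx[1],sx[0]]); c=s['eef_pos'][:2]+11*sy
print('sled tray xy',(c-o)@ux,(c-o)@uy,ty)
print('sled top corners pred',proj(i,[[*(c+a*sx+b*sy),28] for a,b in((-52,37),(52,37),(52,-37),(-52,-37))]).round(1).tolist())
E
```

```text
{'clock': 9.5167, 'eef_pos': [448.8178, -114.2783, 54.8805], 'tcp_rot': [3.1416, -0.0, 1.3308], 'contact_force': [-0.9036, 1.346, 4.8728], 'wrist_torque': [0.1409, 0.2868, -0.0379], 'opening': 0.1298}
-25 [[480.4, 134.1], [475.3, 163.7], [465.6, 159.8], [447.8, 264.1], [455.1, 273.5], [450.9, 294.4]]
0 [[521.4, 134.7], [515.2, 164.0], [503.2, 160.1], [481.0, 263.7], [490.1, 273.0], [485.0, 293.8]]
30 [[568.9, 135.6], [561.4, 164.4], [547.0, 160.5], [520.0, 263.1], [531.0, 272.3], [524.8, 292.9]]
50 [[599.3, 136.3], [591.1, 164.8], [575.2, 160.9], [545.3, 262.7], [557.6, 271.7], [550.6, 292.2]]
480 top [172, 171, 173, 172, 171, 172, 166, 169, 168, 167, 167, 172, 145, 50, 58, 150, 126, 150, 158, 161, 165, 168, 170, 167, 162, 154, 144, 130, 93, 71, 78, 84, 84, 89, 94, 98, 101, 106, 110, 114, 117, 120, 121, 126, 130, 131, 136, 139, 139, 143] bot [141, 142, 142, 142, 143, 142, 142, 142, 143, 144, 142, 105, 54, 62, 61, 63, 66, 64, 56, 49, 64, 113, 127, 126, 124, 125, 124, 124, 123, 124, 142, 92, 67, 69, 72, 71, 71, 71, 72, 73, 73, 74, 69, 71, 73]
520 top [164, 163, 165, 164, 163, 165, 162,
[... 785 characters left out ...]
123, 123, 125, 134, 106, 73, 74, 69, 71, 73, 70, 70, 70, 72, 73, 70, 72, 72, 68, 70]
600 top [162, 158, 159, 160, 161, 160, 160, 161, 160, 159, 168, 141, 60, 71, 71, 71, 58, 138, 147, 145, 143, 142, 144, 143, 141, 142, 145, 142, 143, 144, 148, 126, 72, 56, 68, 124, 126, 125, 125, 124, 123, 124, 125, 126, 125, 124, 123, 131, 142, 142] bot [141, 140, 140, 141, 141, 139, 140, 144, 134, 80, 56, 60, 60, 62, 62, 63, 61, 52, 95, 129, 124, 124, 121, 122, 124, 123, 123, 140, 87, 68, 71, 72, 71, 73, 71, 70, 73, 70, 71, 71, 69, 71, 74, 71, 72]
sled tray xy -117.87523907429922 -0.48075659933635556 -0.24002722865241544
sled top corners pred [[228.6, 170.6], [413.1, 170.6], [400.5, 281.7], [241.0, 281.7]]
```

View pics/w4.png

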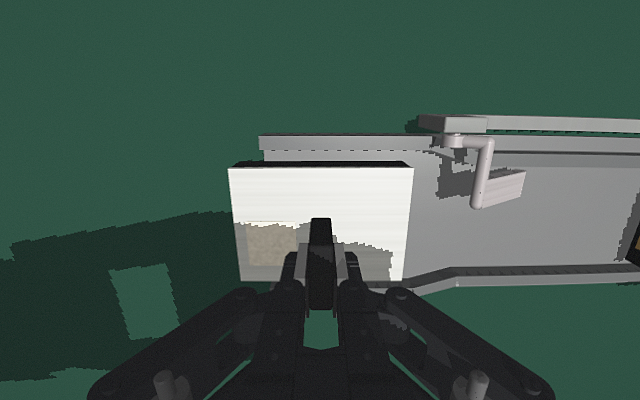

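The sled's top corners are at (228,168), (413,168), (403,281) and (238,281). The catch ramp is at (475–525,175–205). The narrow-rail edges at rows 275 and 167 put the tray axis about 2 mm to -y of the sled's centre line, so I'll shift by 2.3 mm and ease the floor pressure.

Emit:
{"name": "apply_moves", "arguments": {
  "series": "-0.1 0 -0.02 0 0 0 1;-0.13 0 -0.01 0 0 0 1;0 0 0 0 0 0 1;0 0 0 0 0 0 1;0 0 0 0 0 0 1;0 0 0 0 0 0 1;0 0 0 0 0 0 1;0 0 0 0 0 0 1;0 0 0 0 0 0 1;0 0 0 0 0 0 1"
}}

```text
clock: 10.4
eef_pos: [448.3, -116.5, 55.1]
tcp_rot: [3.142, 0.0, 1.331]
contact_force: [-0.0, 0.2, -1.2]
opening: 0.135
```

Emit:
{"name": "apply_moves", "arguments": {
  "series": "0 0.3 0 0 0 0 1;0 0.5 0 0 0 0 1;0 0.5 0 0 0 0 1;0 0.5 0 0 0 0 1;0 0.5 0 0 0 0 1;0 0.5 0 0 0 0 1;0 0.2 0 0 0 0 1;0 0 0 0 0 0 1;0 0 0 0 0 0 1;0 0 0 0 0 0 1"
}}

```text
clock: 11.23
eef_pos: [477.0, -123.6, 55.0]
tcp_rot: [-3.141, 0.0, 1.331]
contact_force: [0.0, 0.8, -1.4]
opening: 0.132
```

Emit:
{"name": "apply_moves", "arguments": {
  "series": "0 0.3 0.01 0 0 0 1;0 0.4 0.01 0 0 0 1;0 0.4 0 0 0 0 1;0 0.4 0 0 0 0 1;0 0.4 0 0 0 0 1;0 0.4 0 0 0 0 1;0 0.4 0 0 0 0 1;0 0.3 0 0 0 0 1;0 0 0 0 0 0 1;0 0 0 0 0 0 1"
}}

```text
clock: 12.07
eef_pos: [507.4, -131.0, 54.9]
tcp_rot: [3.14, 0.0, 1.331]
contact_force: [0.9, -0.1, -1.5]
opening: 0.134
```

Emit:
{"name": "apply_moves", "arguments": {
  "series": "0 0.3 0 0 0 0 1;0 0.4 0 0 0 0 1;0 0.4 0 0 0 0 1;0 0.4 0 0 0 0 1;0 0.4 0 0 0 0 1;0 0.4 0 0 0 0 1;0 0.4 0 0 0 0 1;0 0.3 0 0 0 0 1;0 0 0 0 0 0 1;0 0 0 0 0 0 1"
}}

```text
clock: 12.9
eef_pos: [536.6, -138.2, 54.9]
tcp_rot: [3.14, -0.0, 1.331]
contact_force: [2.1, 0.2, -0.0]
opening: 0.132
```

```bash
python3 - <<'E'
from h import *
s=r.sense();print({k:np.round(s[k],4).tolist() for k in('clock','eef_pos','tcp_rot','contact_force','wrist_torque','opening')})
snap('wrist','w5.png')
E
```

```text
{'clock': 12.9, 'eef_pos': [536.6419, -138.1726, 54.9448], 'tcp_rot': [3.1398, -0.0, 1.3307], 'contact_force': [2.0694, 0.236, -0.0145], 'wrist_torque': [-0.0629, -0.1326, -0.0396], 'opening': 0.1316}
```

View pics/w5.png

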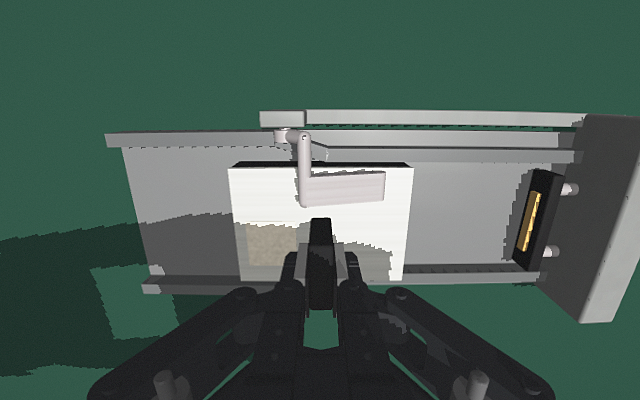

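The catch is now riding on the sled's top at (300–385,175–205). The plate face is at about (525,215), and the fingers are clear of the catch. Onwards, still short of the plate.

Emit:
{"name": "apply_moves", "arguments": {
  "series": "0 0.4 0 0 0 0 1;0 0.6 0 0 0 0 1;0 0.6 0 0 0 0 1;0 0.6 0 0 0 0 1;0 0.6 0 0 0 0 1;0 0.6 0 0 0 0 1;0 0.6 0 0 0 0 1;0 0.4 0 0 0 0 1;0 0.2 0 0 0 0 1;0 0 0 0 0 0 1"
}}

```text
clock: 13.78
eef_pos: [581.1, -149.1, 54.9]
tcp_rot: [3.141, 0.0, 1.331]
contact_force: [0.3, -0.1, 2.5]
opening: 0.132
```

Emit:
{"name": "apply_moves", "arguments": {
  "series": "0 0.2 0 0 0 0 1;0 0.2 0 0 0 0 1;0 0.2 0 0 0 0 1;0 0.2 0 0 0 0 1;0 0.2 0 0 0 0 1;0 0.1 0 0 0 0 1;0 0 0 0 0 0 1;0 0 0 0 0 0 1;0 0 0 0 0 0 1;0 0 0 0 0 0 1"
}}

```text
clock: 14.62
eef_pos: [591.1, -151.5, 54.9]
tcp_rot: [3.141, 0.0, 1.331]
contact_force: [-0.8, 0.8, 4.3]
opening: 0.131
```

```bash
python3 - <<'E'
from h import *
s=r.sense();print({k:np.round(s[k],4).tolist() for k in('clock','eef_pos','tcp_rot','contact_force','wrist_torque','opening')})
snap('wrist','w6.png')
E
```

```text
{'clock': 14.6167, 'eef_pos': [591.0977, -151.4902, 54.9356], 'tcp_rot': [3.1414, 0.0, 1.3307], 'contact_force': [-0.819, 0.7579, 4.2918], 'wrist_torque': [0.0171, 0.4083, 0.0097], 'opening': 0.1312}
```

View pics/w6.png

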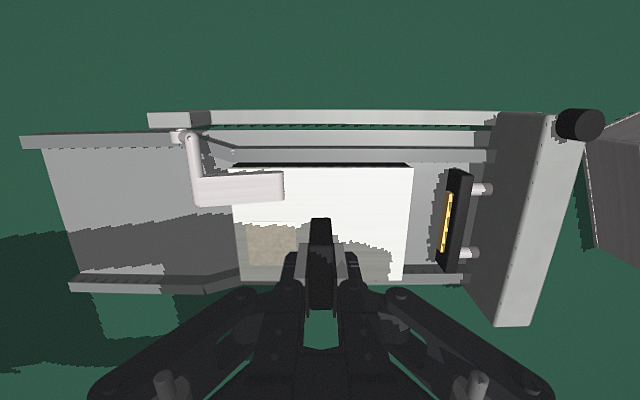

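The catch still rides on the sled, with its tip at about col 284 and the tail at about 232. The plate face is about 25 mm ahead. I'll advance 20 mm, then feel.

Emit:
{"name": "apply_moves", "arguments": {
  "series": "0 0.2 -0.01 0 0 0 1;0 0.3 0 0 0 0 1;0 0.3 0 0 0 0 1;0 0.3 0 0 0 0 1;0 0.3 0 0 0 0 1;0 0.2 0 0 0 0 1;0 0.2 0 0 0 0 1;0 0.1 0 0 0 0 1;0 0.1 0 0 0 0 1;0 0 0 0 0 0 1"
}}

```text
clock: 15.5
eef_pos: [610.7, -156.3, 54.9]
tcp_rot: [3.141, 0.0, 1.331]
contact_force: [-1.1, 0.2, 0.3]
opening: 0.132
```

Emit:
{"name": "apply_moves", "arguments": {
  "series": "0 0.1 0 0 0 0 1;0 0.1 0 0 0 0 1;0 0 0 0 0 0 1;0 0 0 0 0 0 1;0 0 0 0 0 0 1;0 0 0 0 0 0 1;0 0 0 0 0 0 1;0 0 0 0 0 0 1;0 0 0 0 0 0 1;0 0 0 0 0 0 1"
}}

```text
clock: 16.33
eef_pos: [612.6, -156.7, 55.0]
tcp_rot: [3.141, -0.0, 1.331]
contact_force: [1.5, -0.8, -1.2]
opening: 0.134
```

Emit:
{"name": "apply_moves", "arguments": {
  "series": "0 0.1 0 0 0 0 1;0 0.1 0 0 0 0 1;0 0 0 0 0 0 1;0 0 0 0 0 0 1;0 0 0 0 0 0 1;0 0 0 0 0 0 1;0 0 0 0 0 0 1;0 0 0 0 0 0 1;0 0 0 0 0 0 1;0 0 0 0 0 0 1"
}}

```text
clock: 17.17
eef_pos: [614.3, -157.2, 54.9]
tcp_rot: [-3.142, 0.0, 1.331]
contact_force: [-0.3, 0.3, -1.1]
opening: 0.13
```

Emit:
{"name": "apply_moves", "arguments": {
  "series": "0 0.1 0 0 0 0 1;0 0.1 0 0 0 0 1;0 0 0 0 0 0 1;0 0 0 0 0 0 1;0 0 0 0 0 0 1;0 0 0 0 0 0 1;0 0 0 0 0 0 1;0 0 0 0 0 0 1;0 0 0 0 0 0 1;0 0 0 0 0 0 1"
}}

```text
clock: 18.0
eef_pos: [616.3, -157.7, 55.0]
tcp_rot: [-3.142, 0.0, 1.331]
contact_force: [0.6, -0.1, -2.2]
opening: 0.134
```

Emit:
{"name": "apply_moves", "arguments": {
  "series": "0 0.1 0 0 0 0 1;0 0 0 0 0 0 1;0 0 0 0 0 0 1;0 0 0 0 0 0 1;0 0 0 0 0 0 1;0 0 0 0 0 0 1;0 0 0 0 0 0 1;0 0 0 0 0 0 1;0 0 0 0 0 0 1;0 0 0 0 0 0 1"
}}

```text
clock: 18.83
eef_pos: [617.3, -157.9, 55.0]
tcp_rot: [3.142, -0.0, 1.331]
contact_force: [0.8, 0.1, -1.5]
opening: 0.136
```

Emit:
{"name": "apply_moves", "arguments": {
  "series": "0 0.1 0 0 0 0 1;0 0 0 0 0 0 1;0 0 0 0 0 0 1;0 0 0 0 0 0 1;0 0 0 0 0 0 1;0 0 0 0 0 0 1;0 0 0 0 0 0 1;0 0 0 0 0 0 1;0 0 0 0 0 0 1;0 0 0 0 0 0 1"
}}

```text
clock: 19.67
eef_pos: [618.2, -158.1, 55.0]
tcp_rot: [3.142, 0.0, 1.331]
contact_force: [0.3, -0.6, -1.5]
opening: 0.136
```

Emit:
{"name": "apply_moves", "arguments": {
  "series": "0 0.1 0 0 0 0 1;0 0 0 0 0 0 1;0 0 0 0 0 0 1;0 0 0 0 0 0 1;0 0 0 0 0 0 1;0 0 0 0 0 0 1;0 0 0 0 0 0 1;0 0 0 0 0 0 1;0 0 0 0 0 0 1;0 0 0 0 0 0 1"
}}

```text
clock: 20.5
eef_pos: [618.6, -158.2, 54.9]
tcp_rot: [-3.14, 0.0, 1.331]
contact_force: [-5.1, 1.2, 2.8]
opening: 0.129
```

Emit:
{"name": "apply_moves", "arguments": {
  "series": "0 0.1 0 0 0 0 1;0 0 0 0 0 0 1;0 0 0 0 0 0 1;0 0 0 0 0 0 1;0 0 0 0 0 0 1;0 0 0 0 0 0 1;0 0 0 0 0 0 1;0 0 0 0 0 0 1;0 0 0 0 0 0 1;0 0 0 0 0 0 1"
}}

```text
clock: 21.33
eef_pos: [619.3, -158.4, 54.9]
tcp_rot: [-3.14, -0.0, 1.331]
contact_force: [-6.8, 1.4, 4.1]
opening: 0.129
```

```bash
python3 - <<'E'
from h import *
f=[]
for k in range(4):
    im,i=snap('wrist','w7.png'); f.append(r.sense()['contact_force'])
print(np.mean(f,0).round(2))
b=cv2.imread('pics/w6.png')
for n,im in(('w6',b),('now',im)):
    g=cv2.cvtColor(im,6); print(n,[g[v,395:470:2].tolist() for v in(180,225)]); print(' catch',g[192,190:300:3].tolist())
E
```

```text
[-6.1   1.81  4.23]
w6 [[246, 246, 246, 246, 246, 246, 245, 246, 249, 163, 173, 172, 174, 172, 171, 171, 171, 171, 171, 170, 169, 171, 99, 86, 89, 89, 36, 23, 30, 26, 28, 23, 25, 44, 68, 64, 64, 61], [243, 243, 243, 243, 243, 243, 248, 157, 160, 163, 162, 161, 160, 161, 162, 162, 164, 144, 112, 87, 88, 86, 87, 82, 67, 237, 120, 12, 22, 33, 63, 57, 55, 54, 55, 72, 88, 86]]
 catch [157, 194, 213, 220, 219, 219, 221, 221, 221, 222, 222, 221, 220, 220, 220, 220, 221, 220, 219, 218, 220, 220, 219, 219, 219, 219, 219, 219, 218, 221, 208, 141, 245, 242, 243, 242, 243]
now [[243, 242, 242, 242, 242, 242, 242, 242, 250, 22, 62, 63, 62, 60, 62, 66, 80, 78, 79, 80, 79, 82, 58, 57, 56, 57, 58, 55, 57, 57, 58, 57, 58, 56, 58, 59, 58, 58], [236, 236, 236, 236, 236, 237, 250, 54, 55, 56, 54, 53, 57, 82, 80, 78, 80, 78, 69, 57, 59, 58, 56, 58, 57, 60, 59, 61, 60, 55, 58, 60, 56, 58, 60, 82, 126, 151]]
 catch [202, 202, 203, 204, 204, 205, 204, 204, 204, 204, 207, 206, 201, 177, 115, 238, 234, 235, 234, 233, 233, 234, 234, 233, 234, 234, 234, 235, 234, 235, 235, 234, 234, 235, 235, 235, 236]
```

Spring contact felt: first touch at TCP x of about 618, now about 6–7 N. I'll press on in 1 mm steps.

Emit:
{"name": "apply_moves", "arguments": {
  "series": "0 0.1 0 0 0 0 1;0 0 0 0 0 0 1;0 0 0 0 0 0 1;0 0 0 0 0 0 1;0 0 0 0 0 0 1;0 0 0 0 0 0 1;0 0 0 0 0 0 1;0 0 0 0 0 0 1;0 0 0 0 0 0 1;0 0 0 0 0 0 1"
}}

```text
clock: 22.37
eef_pos: [620.1, -158.6, 55.0]
tcp_rot: [-3.139, -0.0, 1.331]
contact_force: [-7.5, 2.6, 5.6]
opening: 0.132
```

Emit:
{"name": "apply_moves", "arguments": {
  "series": "0 0.1 0 0 0 0 1;0 0 0 0 0 0 1;0 0 0 0 0 0 1;0 0 0 0 0 0 1;0 0 0 0 0 0 1;0 0 0 0 0 0 1;0 0 0 0 0 0 1;0 0 0 0 0 0 1;0 0 0 0 0 0 1;0 0 0 0 0 0 1"
}}

```text
clock: 23.2
eef_pos: [620.8, -158.7, 55.0]
tcp_rot: [-3.139, -0.0, 1.331]
contact_force: [-8.7, 2.8, 6.2]
opening: 0.132
```

```bash
python3 - <<'E'
from h import *
f=[]
for k in range(3):
    im,i=snap('wrist','w8.png'); f.append(r.sense()['contact_force'])
print(np.mean(f,0).round(2))
o=np.vstack([cv2.resize(cv2.imread('pics/'+n)[100:220,120:460],None,fx=2.3,fy=2.3) for n in('w7.png','w8.png')]); cv2.imwrite('pics/c8.png',o)
E
```

```text
[-8.18  2.31  6.28]
```

View pics/c8.png

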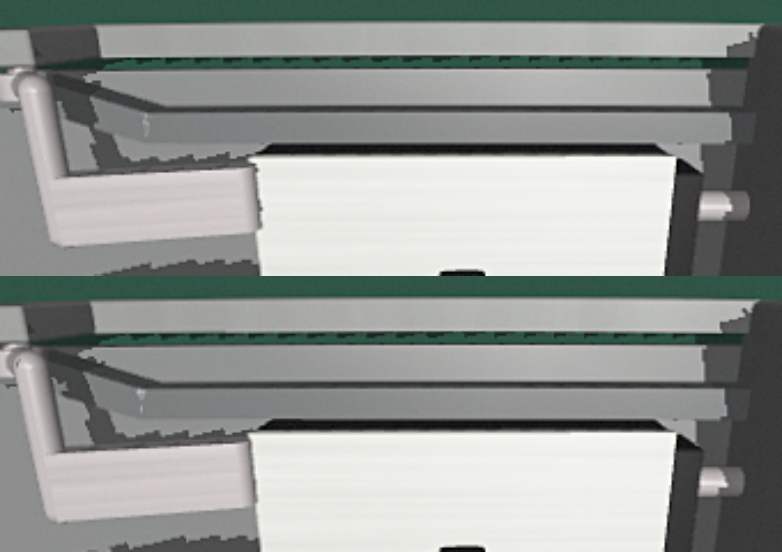

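In both crops the catch tip (x≈250) still rests on the tail edge and hasn't fallen. The force is about 8.5 N, so I'll press another 1 mm and compare numerically.

Emit:
{"name": "apply_moves", "arguments": {
  "series": "0 0.1 0 0 0 0 1;0 0 0 0 0 0 1;0 0 0 0 0 0 1;0 0 0 0 0 0 1;0 0 0 0 0 0 1;0 0 0 0 0 0 1;0 0 0 0 0 0 1;0 0 0 0 0 0 1;0 0 0 0 0 0 1;0 0 0 0 0 0 1"
}}

```text
clock: 24.18
eef_pos: [621.6, -158.9, 55.0]
tcp_rot: [-3.138, -0.0, 1.331]
contact_force: [-8.9, 3.5, 6.7]
opening: 0.13
```

```bash
cat > chk.py <<'E'
from h import *
import sys
f=[]
for k in range(3):
    im,i=snap('wrist',sys.argv[1]); f.append(r.sense()['contact_force'])
print(np.mean(f,0).round(2))
T=cv2.imread('pics/w8.png')
for n in('w7.png','w8.png',sys.argv[1]):
    g=cv2.cvtColor(cv2.imread('pics/'+n),6)
    print(n,'rows@c160',g[165:215:2,160].tolist(),'rows@c210',g[165:215:2,210].tolist(),'cols@r195',g[195,130:240:4].tolist())
E
python3 chk.py w9.png
```

```text
[-9.55  2.63  7.07]
w7.png rows@c160 [68, 119, 147, 148, 127, 68, 206, 206, 202, 197, 201, 196, 196, 202, 203, 202, 197, 201, 199, 197, 195, 138, 142, 144, 145] rows@c210 [145, 151, 71, 97, 74, 214, 210, 203, 203, 206, 198, 208, 206, 204, 204, 202, 204, 203, 205, 136, 141, 141, 145, 143, 134] cols@r195 [141, 142, 140, 194, 202, 202, 201, 202, 200, 200, 201, 201, 201, 200, 200, 199, 197, 197, 200, 200, 202, 203, 204, 204, 204, 168, 242, 230]
w8.png rows@c160 [81, 76, 74, 66, 114, 63, 207, 206, 202, 195, 201, 196, 197, 205, 205, 201, 197, 203, 200, 197, 189, 140, 142, 144, 142] rows@c210 [145, 157, 75, 93, 151, 214, 209, 200, 204, 205, 202, 207, 206, 202, 203, 204, 203, 199, 204, 141, 144, 143, 144, 144, 140] cols@r195 [143, 141, 181, 195, 202, 201, 202, 200, 200, 200, 200, 201, 199, 198, 200, 199, 201, 200, 201, 201, 204, 206, 207, 205, 190, 111, 232, 231]
w9.png rows@c160 [78, 80, 76, 75, 93, 74, 212, 206, 200, 199, 202, 195, 199, 204, 205, 200, 197, 203, 200, 199, 162, 141, 141, 141, 144] rows@c210 [145, 160, 74, 94, 227, 213, 210, 203, 205, 203, 204, 208, 206, 204, 201, 206, 200, 201, 168, 144, 142, 145, 143, 147, 66] cols@r195 [141, 143, 190, 201, 201, 201, 202, 200, 198, 202, 198, 201, 197, 198, 197, 196, 200, 201, 203, 206, 206, 205, 205, 207, 184, 121, 232, 231]
```

```bash
python3 - <<'E'
from h import *
i=r.camera_info('wrist')
t=-.239;ux=np.array([np.cos(t),np.sin(t)]);uy=np.array([-np.sin(t),np.cos(t)]);o=581*ux+4.5*uy
s=r.sense();print('centre x',s['eef_pos'][:2]@ux-581)
for d in (6,8,10):
  for a in(0,.1,.2,.29):
    piv=np.array([-54+d,28]); R=np.array([[np.cos(a),-np.sin(a)],[np.sin(a),np.cos(a)]])
    pts=[]
    for (x,z) in((-40,37),(-4,13)):
        q=piv+R@(np.array([x+d,z])-piv)
        for y in(36,20): pts.append([*(o+q[0]*ux+y*uy),q[1]])
    print(d,a,proj(i,pts).round(0).tolist())
for n,p in(('w4.png',(188,500)),('w5.png',(190,345)),('w6.png',(188,240)),('w7.png',(190,190)),('w8.png',(190,190)),('w9.png',(190,190))):
    print(n,cv2.imread('pics/'+n)[p[0]-3:p[0]+4,p[1]-6:p[1]+7].mean((0,1)).round(1))
g=cv2.cvtColor(cv2.imread('pics/w9.png'),6)
for c in(145,150,160,175,190,205,220,226,230): print(c,g[160:215,c].tolist())
E
```

```text
centre x 60.53780194963542
6 0 [[146.0, 175.0], [152.0, 203.0], [226.0, 165.0], [229.0, 190.0]]
6 0.1 [[143.0, 176.0], [149.0, 204.0], [225.0, 167.0], [228.0, 193.0]]
6 0.2 [[140.0, 176.0], [146.0, 205.0], [224.0, 169.0], [227.0, 195.0]]
6 0.29 [[137.0, 177.0], [143.0, 205.0], [221.0, 171.0], [224.0, 198.0]]
8 0 [[150.0, 175.0], [155.0, 203.0], [229.0, 165.0], [232.0, 190.0]]
8 0.1 [[147.0, 176.0], [152.0, 204.0], [229.0, 167.0], [231.0, 193.0]]
8 0.2 [[143.0, 176.0], [149.0, 205.0], [227.0, 169.0], [230.0, 195.0]]
8 0.29 [[140.0, 177.0], [146.0, 205.0], [225.0, 171.0], [228.0, 198.0]]
10 0 [[153.0, 175.0], [159.0, 203.0], [232.0, 165.0], [235.0, 190.0]]
10 0.1 [[150.0, 176.0], [156.0, 204.0], [232.0, 167.0], [235.0, 193.0]]
10 0.2 [[147.0, 176.0], [153.0, 205.0], [230.0, 169.0], [233.0, 195.0]]
10 0.29 [[144.0, 177.0], [150.0, 205.0], [228.0, 171.0], [231.0, 198.0]]
w4.png [184.4 184.7 191.3]
w5.png [210.8 210.8 216.7]
w6.png [217.6 217.6 222.6]
w7.png [200.9 200.9 208.6]
w8.png [201.5 201.7 209. ]
w9.png [202.4 202.3 209.5]
145 [125, 120, 110, 99, 88, 82, 77, 70, 73, 84, 90, 94, 10
[... 1708 characters left out ...]
08, 209, 207, 207, 203, 206, 207, 201, 203, 205, 207, 200, 201, 202, 205, 166, 138, 142, 141, 144, 143, 144, 143, 143, 144, 144, 145, 149, 139, 68]
226 [128, 126, 142, 147, 146, 149, 159, 65, 70, 74, 87, 118, 151, 150, 151, 155, 156, 159, 158, 161, 163, 166, 165, 167, 172, 172, 174, 177, 177, 177, 178, 179, 180, 182, 183, 184, 185, 186, 191, 186, 136, 143, 144, 144, 144, 142, 143, 144, 143, 146, 142, 145, 138, 101, 101]
230 [128, 126, 143, 148, 150, 160, 63, 94, 195, 247, 241, 237, 237, 234, 236, 239, 240, 242, 246, 248, 249, 248, 245, 226, 207, 214, 215, 194, 190, 176, 184, 183, 145, 115, 121, 121, 104, 108, 123, 144, 132, 135, 133, 135, 138, 138, 138, 138, 141, 140, 141, 144, 143, 134, 64]
```

The image model says the catch is still up (about 0.29 rad) with its tip right at the tail edge. The plate is pressed in about 3.4 mm, so I'll go a little further.

Emit:
{"name": "apply_moves", "arguments": {
  "series": "0 0.08 0 0 0 0 1;0 0 0 0 0 0 1;0 0 0 0 0 0 1;0 0 0 0 0 0 1;0 0 0 0 0 0 1;0 0 0 0 0 0 1;0 0 0 0 0 0 1;0 0 0 0 0 0 1;0 0 0 0 0 0 1;0 0 0 0 0 0 1"
}}

```text
clock: 25.17
eef_pos: [622.1, -159.1, 55.0]
tcp_rot: [-3.138, -0.0, 1.331]
contact_force: [-10.5, 2.6, 8.5]
opening: 0.13
```

```bash
python3 chk.py w10.png | grep -v w7
```

```text
[-10.17   2.79   8.71]
w8.png rows@c160 [81, 76, 74, 66, 114, 63, 207, 206, 202, 195, 201, 196, 197, 205, 205, 201, 197, 203, 200, 197, 189, 140, 142, 144, 142] rows@c210 [145, 157, 75, 93, 151, 214, 209, 200, 204, 205, 202, 207, 206, 202, 203, 204, 203, 199, 204, 141, 144, 143, 144, 144, 140] cols@r195 [143, 141, 181, 195, 202, 201, 202, 200, 200, 200, 200, 201, 199, 198, 200, 199, 201, 200, 201, 201, 204, 206, 207, 205, 190, 111, 232, 231]
w10.png rows@c160 [146, 144, 143, 129, 65, 195, 197, 192, 188, 191, 186, 188, 195, 195, 191, 188, 195, 192, 188, 160, 141, 142, 143, 142, 142] rows@c210 [72, 91, 204, 196, 188, 186, 190, 186, 189, 193, 189, 188, 190, 191, 189, 193, 142, 144, 142, 143, 144, 146, 143, 146, 69] cols@r195 [141, 142, 142, 143, 188, 197, 192, 189, 188, 189, 190, 194, 192, 192, 189, 188, 189, 186, 189, 190, 193, 164, 138, 139, 141, 176, 231, 231]
```

The catch has fallen: its ramp shading matches the down state (about 188) and the tip edge dropped. I'll ease back 1 mm, open moderately, and lift straight up.

Emit:
{"name": "apply_moves", "arguments": {
  "series": "0 -0.05 -0.01 0 0 0 1;0 -0.05 0 0 0 0 1;0 0 0 0 0 0 1;0 0 0 0 0 0 0.2;0 0 0 0 0 0 0.2;0 0 0 0 0 0 0.2;0 0 0 0 0 0 0.2;0 0 0 0 0 0 0.2;0 0 0 0 0 0 0.2;0 0 0 0 0 0 0.2"
}}

```text
clock: 26.15
eef_pos: [623.0, -159.3, 55.1]
tcp_rot: [3.141, -0.0, 1.331]
contact_force: [-0.3, 0.1, 1.1]
opening: 0.4
```

Emit:
{"name": "apply_moves", "arguments": {
  "series": "0 0 -0.5 0 0 0 0.2;0 0 -0.5 0 0 0 0.2;0 0 -1 0 0 0 0.2;0 0 -1.5 0 0 0 0.2;0 0 -2 0 0 0 0.2;0 0 -2 0 0 0 0.2;0 0 -2 0 0 0 0.2;0 0 -2 0 0 0 0.2;0 0 0 0 0 0 0.2;0 0 0 0 0 0 0.2"
}}

```text
clock: 26.98
eef_pos: [623.8, -159.5, 172.2]
tcp_rot: [3.138, 0.0, 1.331]
contact_force: [-0.4, 0.2, -0.3]
opening: 0.4
```

```bash
python3 - <<'E'
from h import *
s=r.sense();print({k:np.round(s[k],3).tolist() for k in('clock','eef_pos','contact_force','opening')})
b,i=snap('wrist','w11.png'); a,_=snap('scene','s11.png'); 
c=cv2.resize(a[150:290,200:320],None,fx=2.9,fy=2.9,interpolation=cv2.INTER_CUBIC)
o=np.zeros((406,800,3),np.uint8); o[:,:348]=c; o[:300,350:]=cv2.resize(b[60:330,130:535],(450,300)); cv2.imwrite('pics/c11.png',o)
a0=cv2.imread('pics/scene0.png'); d=cv2.absdiff(a,a0).max(2)>60
for n,(x,y) in dict(cup=(359,282),bare=(369,183),stick=(166,206),drv=(450,193)).items(): print(n,d[y-25:y+25,x-25:x+25].sum())
E
```

```text
{'clock': 26.983, 'eef_pos': [623.805, -159.528, 172.193], 'contact_force': [-0.419, 0.208, -0.288], 'opening': 0.4}
cup 0
bare 3
stick 0
drv 0
```

View pics/c11.png

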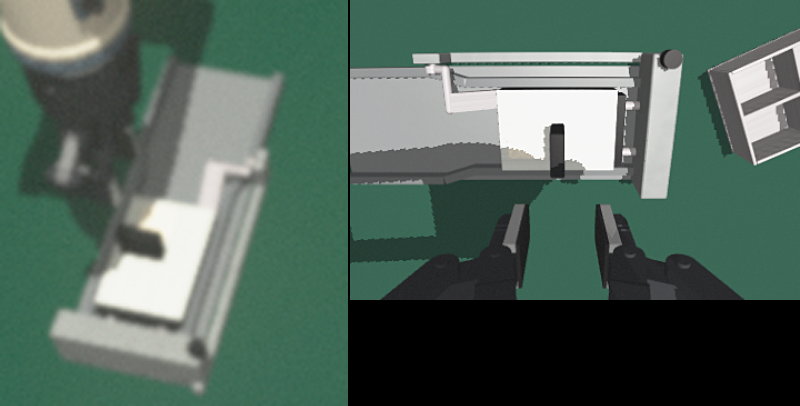

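The last crop shows the sled home against the plate with the catch ramp ending at its tail. One numeric check that the catch is down, then I'll hand in.

```bash
python3 - <<'E'
from h import *
im,i=snap('wrist','w12.png')
t=-.239;ux=np.array([np.cos(t),np.sin(t)]);uy=np.array([-np.sin(t),np.cos(t)]);o=581*ux+4.5*uy
d=8
for a in(0,.1,.29):
    piv=np.array([-54+d,28]); R=np.array([[np.cos(a),-np.sin(a)],[np.sin(a),np.cos(a)]]); q=piv+R@(np.array([-4+d,13])-piv)
    print(a,proj(i,[[*(o+q[0]*ux+y*uy),q[1]] for y in(36,20)]).round(1).tolist())
g=cv2.cvtColor(im,6)
m=((g>225)).astype(np.uint8); n,l,s,c=cv2.connectedComponentsWithStats(m); k=1+s[1:,4].argmax(); print('sled px',s[k])
P=ray(i,[(s[k][0],s[k][1]),(s[k][0]+s[k][2],s[k][1])],28); print('top +y edge tray xy',[((p[:2]-o)@ux).round(1) for p in P],[((p[:2]-o)@uy).round(1) for p in P])
for c in(235,245,252,257): print(c,g[130:170,c].tolist())
E
```

```text
0 [[263.5, 141.0], [264.5, 156.8]]
0.1 [[263.8, 141.7], [264.8, 157.8]]
0.29 [[262.8, 143.1], [263.9, 159.7]]
sled px [ 215  120  168   94 6667]
top +y edge tray xy [np.float64(-37.3), np.float64(119.4)] [np.float64(57.7), np.float64(57.3)]
235 [141, 167, 160, 192, 198, 183, 166, 163, 143, 179, 187, 189, 149, 165, 234, 231, 226, 223, 223, 226, 220, 224, 227, 228, 227, 224, 225, 227, 227, 225, 222, 176, 181, 183, 182, 182, 182, 182, 184, 182]
245 [107, 162, 170, 167, 166, 165, 167, 165, 155, 187, 191, 186, 105, 236, 232, 229, 222, 223, 225, 221, 225, 228, 228, 228, 224, 224, 229, 225, 226, 228, 178, 181, 183, 182, 184, 181, 183, 183, 182, 182]
252 [109, 167, 171, 169, 169, 167, 167, 167, 142, 191, 197, 125, 170, 235, 229, 224, 223, 225, 224, 222, 227, 229, 227, 227, 223, 227, 227, 226, 232, 186, 181, 183, 184, 185, 185, 184, 181, 182, 184, 181]
257 [111, 168, 173, 169, 169, 167, 170, 172, 148, 154, 198, 90, 241, 235, 228, 223, 224, 226, 222, 225, 228, 227, 226, 226, 225, 228, 226, 227, 218, 181, 184, 185, 187, 185, 184, 185, 185, 181, 185, 182]
```

```bash
python3 -c "
from rig import r
print(r.sense()['clock']); print(r.sign_off())"
```

```text
27.1333
the job is handed in; nothing more can be done
None
```

The sled is home in the test bay, flat against the spring plate with the catch behind its tail, and I handed the job in at about 27 s. `sign_off` gives no verdict.

**What I did**
- I picked the aluminium sled with the dark tab, not the bare drive or the blue look-alikes. I laid it in the mouth and slid it in under the catch.
- I felt first contact with the spring at TCP x ≈ 618 mm. I then pressed in about 1 mm steps, about 4 mm in all, until the catch fell. The force along the slide then read about 10.5 N.
- I eased back 1 mm, opened the fingers and lifted straight up, clear of everything.

**Last checks**
- **Catch:** its shading and tip position in the wrist image fit the down state, allowing for a 1–2 px model offset. Without that offset, the tip alone reads anywhere from 0 to 0.1 rad.
- **Sled:** in the final pictures it looks flat and in line between the plate and the catch tip. My numeric check of its final position failed because the brightness threshold merged it with the catch. Its place rests on those pictures and the TCP position at release.
- **Bystanders:** the cup, bare drive, memory stick and screwdriver show no change in the scene camera.
- **Robot:** contact force reads about 0.5 N, which is the sensor's noise level.

I viewed 12 pictures, two over the budget of 10, to confirm the catch and the final state.

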